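# Tip the counted nuts into the stock bin

## Task

Pick up the counting tray by its handle with the four nuts on it and, keeping it level, rest its open lip lightly on the rim of the wide empty stock bin, whose inner sleeve is pulled up by an unknown amount: do not press down so that the rim pushes the lip up, and do not shove the bin along. Then, with the nuts still aboard and the lip kept down at the rim, not pouring from a height, tip the tray until all four nuts have slid into the bin. Finally set the empty tray down flat on the bench and let go of it, leaving the other things on the bench where they are.

Things in the scene. Friction and masses are not known exactly. Their poses are not given: they have to be found in the camera images.
- tray: aluminium counting tray, 125 mm (x) by 100 mm (y), floor 4 mm thick, walls 3 mm thick and 18 mm high over the underside at both sides and the +x end; the -x end is open (the lip). A black handle stands behind the +x wall. About 0.18 kg. Origin: centre of the underside of the 125 x 100 pan; z up
- tray_lip (a point): middle of the open lip, on the tray's floor: 62.5 mm from the tray's origin along its -x, 4 mm above its underside
- tray_grip (a point): point to grip in the tray's handle, 92 mm from the tray's origin along its +x, 32 mm above its underside. The handle is an upright block 14 mm thick (pinch it across the tray's y), reaching from x = 62 to 112 mm and from the underside to 46 mm up
- bin: the wide empty stock bin, cardboard, green band outside, 130 mm (x) by 150 mm (y), 85 mm high, walls and floor 5 mm, loose, 0.6 kg. Inside it a stiff cardboard sleeve, 119 by 139 mm outside, walls 4 mm, is pulled up and stays; its upper edge is the rim, 90 to 140 mm above the bench, different each time and not in the pose. Origin: centre of the bin's underside; z up
- full_bin: the narrow bin of the same make, filled with small boxes; 130 mm (x) by 90 mm (y), 95 mm high, fixed. Not to be used. Origin: centre of its underside
- nut1: loose brass hex nut, 24 mm across flats, 16 mm thick, 30 g or so; starts lying on the tray. Origin: centre of its underside
- nut2: loose brass hex nut, 24 mm across flats, 16 mm thick, 30 g or so; starts lying on the tray. Origin: centre of its underside
- nut3: loose brass hex nut, 24 mm across flats, 16 mm thick, 30 g or so; starts lying on the tray. Origin: centre of its underside
- nut4: loose brass hex nut, 24 mm across flats, 16 mm thick, 30 g or so; starts lying on the tray. Origin: centre of its underside
- carton: bystander: small cardboard carton 60 x 60 x 75 mm high. Origin: centre of its underside
- tape_roll: bystander: roll of paper tape lying flat, 90 mm across, 45 mm high. Origin: centre of its underside
- tape_measure: bystander: black tape measure, 62 x 36 mm, 58 mm high. Origin: centre of its underside
- scanner: bystander: grey hand scanner lying down, head 85 x 60 x 35 mm high round the origin (centre of the head's underside), black grip reaching 130 mm along its +x

How it is judged:
By the outcome, as a careful person would: the job done as asked, in the order asked, and still so for the second after the job is handed in, with the robot touching nothing.
It also fails if it takes over 62 s, if anything falls off the work surface, if the arm or the gripper's body presses on something with over 40 N, if the wrist force passes 120 N, or if a joint passes its speed limit or range.

## Robot

A 6-joint arm with a two-finger parallel gripper is mounted at the origin on the work surface. World frame = base frame: x ahead of the robot, y to its left, z up, the work surface at z = 0. Lengths are in mm, angles in rad, forces in N, time in s.
With the tool pointing down it reaches from about 250 to 775 mm from the base axis. Payload 4 kg.
Tool frame: the origin (TCP) lies on the front face of the gripper's body, between the roots of the fingers; the fingertips stand 97 mm ahead of it and the grasp point (between the pads) lies 78 mm ahead of it; z points along the fingers, y is the line along which they close (so a half turn about z gives the same grasp; the last joint's range is limited). The gripper opens to 94 mm and grips with 3 to 60 N. Pads are 16 mm wide; open, the fingers measure 119 mm over their backs; the gripper's body (75 mm by 177 mm) begins 78 mm behind the grasp point.
Start: joints at [-1.219, 0.087, 1.371, -0, 1.684, -0.103], TCP at [241.603, -494.104, 302.706] pointing down, gripper open.
Joint ranges: [-3.1, 3.1], [-0.76, 2.03], [0.27, 2.55], [-1.08, 4.22], [0.17, 2.65], [-2.57, 2.57]. Speed limits (rad/s): [2.79, 2.79, 3.14, 3.14, 3.14, 3.14].

## Interface

Orientations are given as a unit quaternion [w, x, y, z].
In Python, from rig import bot gives the robot as it stands. The module is installed in compiled form; this text tells all that it offers.
- The arm moves only by the tool apply_moves, never from a script. Its argument "deltas" is a list of rows, each a list of 7 numbers: the shift along the world's x, y, z in units of 0.025 m (1.0 is 0.025 m), then the turn, a rotation vector about the world's x, y, z in units of 0.12 rad (1.0 is 0.12 rad), then the opening, from -1 (shut) to 1 (fully open). In form: [[x, y, z, wx, wy, wz, gripper], ...]. A call has 1 to 12 rows; each row shifts and turns the commanded pose from where the row before left it; what a row does not reach is not made up. A row lasts 1/12 s, in which the tool goes at most 41.7 mm and 7.16 degrees, less where a joint would pass 70% of its speed; a pose out of reach is approached as far as the arm can. A call with a number of a shift or a turn outside -1 to 1 is refused whole. A call with a gripper value outside its range is refused whole. The fingers move at their own pace and stop on an object; "grip_force" is the grip in N (left out, the last holds). Time passes only in rows, so rows that do not move let the fingers close. It gives the time, the measured TCP pose, the force, the opening and the grip force at its end, in the units of the state.
- bot.get_obs(): the state, without advancing time (a new reading comes with each control period).
- bot.read_camera(name): name is "side" or "top" or "wrist"; returns a dict with "frame" (420x560x3 uint8, red, green, blue), "depth" (420x560 float32, mm along the optical axis (not along the pixel's ray), 0 where there is no reading), "camera_matrix" (3x3 intrinsics, pixels), "camera_from_world" (4x4, takes a point from world to camera coordinates). Camera axes: x right, y down, z forward; pixel columns grow to the right and rows downward; lengths in mm; the calibration is good to about 2 mm. A picture is of the moment at which its call begins.
- bot.finish_job(): hands the job in; it is judged then, once.
The state is a dict: "clock": time; "joints": joint angles; "dq": joint speeds; "joint_efforts": joint torques, N m; "tcp_pos": TCP position; "ee_rot": TCP orientation; "ft_force": force on the tool from outside, world axes, zero at the start; "torque": the same for the moment, N m; "grip_width": finger opening in mm; "grasp_force": force on a finger pad.
Only numpy, scipy, OpenCV 4.12 (cv2) and the standard library are available. Lean on these libraries where they do the work, as an engineer would, in place of code of your own. Each camera call takes 0.05 s, during which the arm holds its last target. There are 200 camera calls.

## Working session

There is one attempt and no reset: what is moved stays moved. The work goes in short steps, Python scripts to look and compute and a tool call to move; the robot and the scene stay as the last step left them, time stands still between calls to the robot, and variables do not carry over. Pictures are saved under pics/ and viewed, at most 10 in all, crops included, and the job is handed in when it is done.

Besides the shell and the picture viewer there is one more tool, called after ">>>" as name([rows], argument=value, ...), one row to a line, values as JSON. apply_moves: Moves the arm, as the interface text tells. Its arguments: {"type":"object","properties":{"deltas":{"type":"array"},"grip_force":{"type":"number"}},"required":["deltas"]}

```bash
mkdir -p pics
cat > h.py <<'E'
import numpy as np, cv2
from rig import bot
def cam(n):
    c=bot.read_camera(n); d=c["depth"].astype(float); K=c["camera_matrix"]; T=np.linalg.inv(c["camera_from_world"])
    v,u=np.mgrid[:d.shape[0],:d.shape[1]]
    P=np.stack([(u-K[0,2])/K[0,0]*d,(v-K[1,2])/K[1,1]*d,d],-1)@T[:3,:3].T+T[:3,3]
    P[d==0]=np.nan
    return c["frame"],P,c
def save(n,f): cv2.imwrite("pics/"+n,cv2.cvtColor(f,cv2.COLOR_RGB2BGR))
E
python3 - <<'E'
from h import *
F=[]
for n in("top","side"):
    f,P,c=cam(n); save(n+"0.png",f); print(n,np.linalg.inv(c["camera_from_world"])[:3].round(2).tolist(),c["camera_matrix"].round(1).tolist())
print(bot.get_obs())
E
```

```text
top [[-0.08, -0.98, 0.21, 311.71], [-1.0, 0.08, -0.01, -55.72], [-0.0, -0.21, -0.98, 1248.23]] [[545.0, 0.0, 282.6], [0.0, 545.0, 202.4], [0.0, 0.0, 1.0]]
side [[-1.0, -0.05, 0.03, 535.19], [-0.06, 0.75, -0.66, 703.13], [0.01, -0.66, -0.75, 930.39]] [[405.1, 0.0, 276.3], [0.0, 405.1, 208.3], [0.0, 0.0, 1.0]]
{'clock': 0.1, 'joints': array([-1.21909401e+00,  8.78957289e-02,  1.37207525e+00, -1.58401000e-05,
        1.68359473e+00, -1.03091977e-01]), 'dq': array([ 0.00067424, -0.00168758, -0.00258745,  0.00186895, -0.00029395,
       -0.00016225]), 'joint_efforts': array([ 2.81553388e-03, -3.41252768e+01, -3.03301084e+01,  7.22247781e-02,
        3.04431701e-02, -9.97135430e-05]), 'tcp_pos': array([ 241.49725834, -493.81827551,  301.62716869]), 'ee_rot': array([-9.77940364e-04,  9.74256213e-01,  2.25441473e-01, -1.30124854e-04]), 'ft_force': array([ 0.130092  ,  0.12790564, -0.27246533]), 'torque': array([-0.03755992,  0.06759488, -0.04014764]), 'grasp_force': 0.0, 'grip_width': 94.39991310585029}
```

View pics/top0.png

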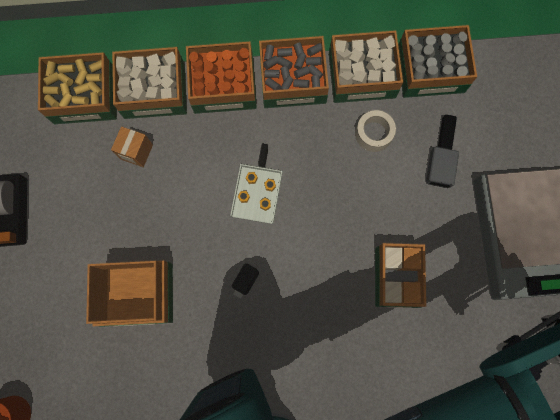

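View pics/side0.png

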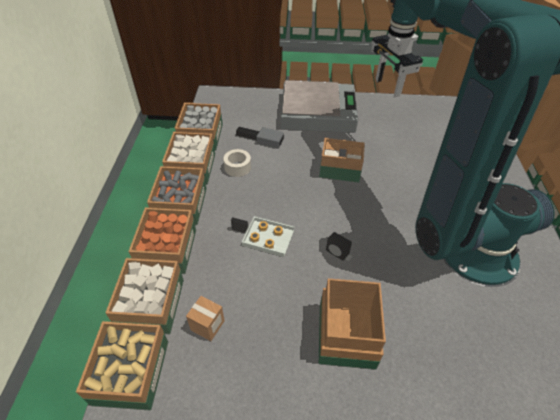

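The top view shows the tray at about (257,193) with its handle at (263,154), facing +x. The wide bin is at (125,293), the narrow bin at (403,273) and the tape measure at (245,279). The side view agrees. Next I measure these with depth.

Run:
```python
from h import *
f,P,c=cam("top")
def rect(Q,name):
    r=cv2.minAreaRect(Q[:,:2].astype(np.float32)); print(name,len(Q),"c",np.round(r[0],1),"size",np.round(r[1],1),"ang",round(r[2],2),"z",np.nanpercentile(Q[:,2],[5,50,95]).round(1))
def reg(x0,x1,y0,y1,zmin,zmax,mask=None):
    m=np.zeros(P.shape[:2],bool); m[y0:y1,x0:x1]=1
    m&=(P[...,2]>zmin)&(P[...,2]<zmax)
    if mask is not None:m&=mask
    return P[m]
g=f.astype(int); dark=g.max(-1)<45
print("bench z",np.nanmedian(P[200:240,170:220,2]))
rect(reg(225,290,160,230,2,25),"tray")
rect(reg(250,278,135,172,33,60),"handle")
Q=reg(75,180,250,335,60,200); print("bin z hist",np.histogram(Q[:,2],bins=np.arange(60,160,5)))
zt=np.percentile(Q[:,2],97); 
rect(reg(75,180,250,335,88,200),"sleeve88+")
rect(reg(75,180,250,335,75,88),"binrim")
rect(reg(370,435,230,315,80,200),"full")
rect(reg(225,265,255,300,20,80),"tapem")
rect(reg(105,160,120,172,50,90),"carton")
# nuts
hsv=cv2.cvtColor(f,cv2.COLOR_RGB2HSV)
m=np.zeros(P.shape[:2],np.uint8); s=(slice(160,230),slice(225,290)); m[s]=((hsv[s][...,1]>120)&(hsv[s][...,2]>60))
n,l,st,ce=cv2.connectedComponentsWithStats(m)
for i in range(1,n):
    if st[i,4]>20: print("nut",ce[i].round(1),st[i,4],np.nanmedian(P[l==i],0).round(1))
f,P,c=cam("side")
rect(reg(220,300,210,260,2,25),"tray side")
rect(reg(225,252,210,240,30,60),"handle side")
Q=reg(310,395,270,380,60,200); print("bin z hist",np.histogram(Q[:,2],bins=np.arange(60,160,5)))
rect(reg(310,395,270,380,90,200),"sleeve90+ side")
```

```text
bench z -1.1043762087288087
tray 2007 c [597.4 -12.7] size [151.6 166. ] ang 85.32 z [ 2.2  5.1 20.9]
handle 135 c [681.4 -33.5] size [14.4 51.3] ang 75.29 z [38.3 43.7 48.8]
bin z hist (array([ 79,  83,  88, 105, 318, 156, 112,  71, 108,  83, 109,  84, 108,
        79, 293, 302,  10,   0,   0]), array([ 60,  65,  70,  75,  80,  85,  90,  95, 100, 105, 110, 115, 120,
       125, 130, 135, 140, 145, 150, 155]))
sleeve88+ 1392 c [385.8 267.9] size [145.5 123.6] ang 88.22 z [ 91.7 124.3 137.8]
binrim 546 c [387.1 269.4] size [151.5 128.8] ang 88.39 z [77.1 83.2 87. ]
full 1439 c [ 379.4 -312.4] size [ 91.5 130.7] ang 83.37 z [81.  86.9 96.4]
tapem 493 c [400.9  25.7] size [37.4 62. ] ang 55.18 z [45.8 56.  60.3]
carton 816 c [723.7 266.3] size [62.2 61.9] ang 66.79 z [56.3 73.3 77.5]
nut [251.3 177.3] 70 [633.3  -4.1  18.9]
nut [269.9 184.7] 77 [611.8 -45.4  18.6]
nut [243.3 196.3] 69 [590.1  17.3  18.7]
nut [264.7 203.5] 70 [569.5 -30.3  18.8]
tray side 1158 c [618.  -21.5] size [228.3 177.1] ang 4.83 z [ 2.2  8.3 20.1]
handle side 108 c [679.7 -28.7] size [15.4 48.1] ang 76.82 z [32.6 42.  46.1]
bin z hist (array([138, 133, 138, 132, 375, 208, 154, 131, 136, 161, 155, 151, 142,
       173, 301, 276,   1,   0,   0]), array([ 60,  65,  70,  75,  80,  85,  90,  95, 100, 105, 110, 115, 120,
       125, 130, 135, 140, 145, 150, 155]))
sleeve90+ side 1781 c [384.9 272.4] size [142.8 119.8] ang 88.48 z [ 93.  120.  136.6]
```

>>> apply_moves([
  [0.8, 0.8, 0, 0, 0, 0.97, 1],
  [0.8, 0.9, 0, 0, 0, 0.97, 1],
  [0.8, 0.9, 0, 0, 0, 0.97, 1],
  [0.8, 0.9, 0, 0, 0, 0.97, 1],
  [0.8, 0.9, 0, 0, 0, 0.97, 1],
  [0.8, 0.9, 0, 0, 0, 0.97, 1],
  [0.8, 0.9, 0, 0, 0, 0.97, 1],
  [0.8, 0.9, 0, 0, 0, 0.97, 1],
  [0.8, 0.9, 0, 0, 0, 0.97, 1],
  [0.8, 0.9, 0, 0, 0, 0.97, 1],
  [0.8, 0.9, 0, 0, 0, 0.97, 1],
])

```text
clock: 1.12
tcp_pos: [462.3, -247.8, 302.5]
ee_rot: [-0.0, 0.644, 0.765, 0.0]
ft_force: [-0.4, -0.8, -0.8]
grip_width: 94.0
grasp_force: 0.0
```

>>> apply_moves([
  [0.9, 0.9, 0, 0, 0, 0.97, 1],
  [0.9, 0.9, 0, 0, 0, 0.97, 1],
  [0.9, 0.9, 0, 0, 0, 0.97, 1],
  [0.9, 0.9, 0, 0, 0, 0.97, 1],
  [0.9, 0.9, 0, 0, 0, 0.97, 1],
  [0.9, 0.9, 0, 0, 0, 0.97, 1],
  [0.9, 0.9, 0, 0, 0, 0.97, 1],
  [0.9, 0.9, 0, 0, 0, 0.97, 1],
  [0.9, 0.8, 0, 0, 0, 0.97, 1],
  [0.5, 0, 0, 0, 0, 0.9, 1],
  [0, 0, 0, 0, 0, 0, 1],
])

```text
clock: 2.03
tcp_pos: [678.3, -47.5, 300.8]
ee_rot: [-0.001, 0.123, 0.992, 0.0]
ft_force: [-0.3, -1.5, -0.3]
grip_width: 93.7
grasp_force: 0.0
```

Run:
```python
from h import *
from scipy.spatial.transform import Rotation as R
o=bot.get_obs(); q=o["ee_rot"]; M=R.from_quat(q[[1,2,3,0]]).as_matrix()
print(o["clock"],o["tcp_pos"].round(1),np.degrees(np.arctan2(M[1,1],M[0,1])),M[:,2].round(4),o["joints"].round(3))
f,P,c=cam("wrist"); save("w1.png",f); T=np.linalg.inv(c["camera_from_world"]);print(T.round(2).tolist())
f,P,c=cam("side"); 
m=(P[...,2]>28)&(P[...,2]<43)&(abs(P[...,0]-680)<50)&(abs(P[...,1]+31)<30); print("side handle",m.sum())
```

```text
2.0333 [678.3 -47.5 300.8] 75.90575057203776 [-1.4e-03  4.0e-04 -1.0e+00] [-0.153  0.384  1.016  0.     1.742 -1.478]
[[0.24, 0.94, 0.22, 615.37], [0.97, -0.24, -0.06, -30.69], [-0.0, 0.23, -0.97, 382.78], [0.0, 0.0, 0.0, 1.0]]
side handle 78
```

View pics/w1.png

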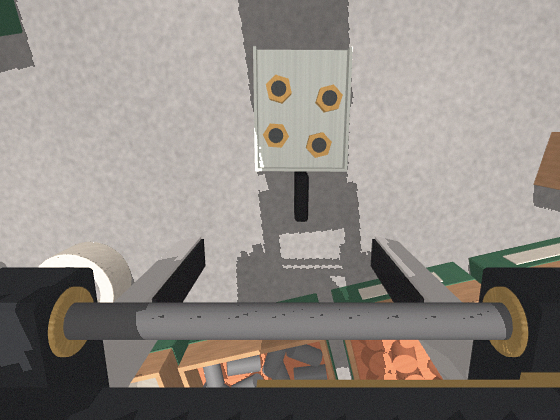

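The wrist view shows the tray square in the image, with the pan spanning (255–350, 47–171) and the handle top at about (301,196). I'll measure both on their planes.

```bash
cat >> h.py <<'E'
def onplane(c,uv,z):
    K=c["camera_matrix"];T=np.linalg.inv(c["camera_from_world"])
    uv=np.asarray(uv,float); d=np.c_[(uv-[K[0,2],K[1,2]])/[K[0,0],K[1,1]],np.ones(len(uv))]@T[:3,:3].T
    return T[:3,3]+d*((z-T[2,3])/d[:,2])[:,None]
E
python3 - <<'E'
from h import *
f,P,c=cam("wrist"); g=f.astype(int)
m=np.zeros(f.shape[:2],np.uint8); m[165:230,285:318]=(g[165:230,285:318].max(-1)<35)
cn=max(cv2.findContours(m,0,2)[0],key=cv2.contourArea)[:,0]
for nm,Q in(("ray46",onplane(c,cn,46)),("depth",P[(m>0)&(P[...,2]>38)])):
    r=cv2.minAreaRect(Q[:,:2].astype(np.float32)); print(nm,r)
m=np.zeros(f.shape[:2],np.uint8); s=(slice(40,180),slice(240,360)); m[s]=((P[s][...,2]>14)&(P[s][...,2]<30)) 
hsv=cv2.cvtColor(f,cv2.COLOR_RGB2HSV); m[(hsv[...,1]>90)]=0
Q=P[m>0]; print("walls",cv2.minAreaRect(Q[:,:2].astype(np.float32)),len(Q),np.median(Q[:,2]))
m=np.zeros(f.shape[:2],bool); m[s]=(P[s][...,2]>2)&(P[s][...,2]<30)&(g[s].max(-1)>60)
Q=P[m];print("pan",cv2.minAreaRect(Q[:,:2].astype(np.float32)))
print("bench",np.nanmedian(P[60:160,120:200,2]))
print("wrist to bin",bot.get_obs()["tcp_pos"])
E
```

```text
ray46 ((679.2074584960938, -33.14567947387695), (14.14318561553955, 49.91294860839844), 75.56044006347656)
depth ((680.5572509765625, -33.05174255371094), (13.249199867248535, 48.46271514892578), 75.03241729736328)
walls ((600.0880126953125, -12.313552856445312), (100.25009155273438, 131.69970703125), 75.6274185180664) 1871 18.443595210851697
pan ((594.002197265625, -14.466537475585938), (131.8025665283203, 132.7188262939453), 77.304443359375)
bench -0.035988672108203446
wrist to bin [676.13466237 -49.51170586 302.22638646]
```

>>> apply_moves([
  [0.12, 0.64, -0.6, 0, 0, 0, 1],
  [0, 0, -1, 0, 0, 0, 1],
  [0, 0, -1, 0, 0, 0, 1],
  [0, 0, -1, 0, 0, 0, 1],
  [0, 0, -1, 0, 0, 0, 1],
  [0, 0, -1, 0, 0, 0, 1],
  [0, 0, -1, 0, 0, 0, 1],
  [0, 0, -0.7, 0, 0, 0, 1],
  [0, 0, -0.4, 0, 0, 0, 1],
  [0, 0, 0, 0, 0, 0, 1],
], grip_force=60)

```text
clock: 3.02
tcp_pos: [677.4, -33.8, 107.4]
ee_rot: [-0.003, 0.126, 0.992, 0.0]
ft_force: [0.0, -0.4, -0.9]
grip_width: 93.7
grasp_force: 0.0
```

>>> apply_moves([
  [0, 0, 0, 0, 0, 0, 0.4],
  [0, 0, 0, 0, 0, 0, 0.1],
  [0, 0, 0, 0, 0, 0, -0.2],
  [0, 0, 0, 0, 0, 0, -0.5],
  [0, 0, 0, 0, 0, 0, -0.6],
  [0, 0, 0, 0, 0, 0, -0.7],
  [0, 0, 0, 0, 0, 0, -0.8],
  [0, 0, 0, 0, 0, 0, -0.9],
  [0, 0, 0, 0, 0, 0, -1],
  [0, 0, 0, 0, 0, 0, -1],
  [0, 0, 0, 0, 0, 0, -1],
  [0, 0, 0, 0, 0, 0, -1],
], grip_force=60)

```text
clock: 4.02
tcp_pos: [679.6, -33.1, 110.1]
ee_rot: [-0.0, 0.125, 0.992, 0.0]
ft_force: [-0.2, -0.3, 0.9]
grip_width: 17.4
grasp_force: 0.0
```

>>> apply_moves([
  [0, 0, 0, 0, 0, 0, -1],
  [0, 0, 0, 0, 0, 0, -1],
  [0, 0, 0, 0, 0, 0, -1],
])

```text
clock: 4.27
tcp_pos: [679.6, -33.1, 110.2]
ee_rot: [-0.0, 0.125, 0.992, 0.0]
ft_force: [0.1, -0.6, 0.0]
grip_width: 13.5
grasp_force: 60.0
```

>>> apply_moves([
  [0, 0, 0.1, 0, 0, 0, -1],
  [0, 0, 0.2, 0, 0, 0, -1],
  [0, 0, 0.3, 0, 0, 0, -1],
  [0, 0, 0.4, 0, 0, 0, -1],
  [0, 0, 0.4, 0, 0, 0, -1],
  [0, 0, 0.3, 0, 0, 0, -1],
  [0, 0, 0.2, 0, 0, 0, -1],
  [0, 0, 0.1, 0, 0, 0, -1],
  [0, 0, 0, 0, 0, 0, -1],
  [0, 0, 0, 0, 0, 0, -1],
])

```text
clock: 5.1
tcp_pos: [679.5, -33.1, 160.1]
ee_rot: [-0.0, 0.125, 0.992, 0.0]
ft_force: [-0.0, 0.7, -3.0]
grip_width: 13.5
grasp_force: 60.0
```

```bash
cat >> h.py <<'E'
def trayplane():
    """fit tray floor plane in the wrist view, in the tool's frame-independent world"""
    f,P,c=cam("wrist"); hsv=cv2.cvtColor(f,cv2.COLOR_RGB2HSV)
    s=(slice(20,168),slice(225,375)); Q=P[s].reshape(-1,3); h=hsv[s].reshape(-1,3)
    Q=Q[(h[:,1]<70)&(h[:,2]>110)&np.isfinite(Q[:,2])]
    A=None
    zt=bot.get_obs()["tcp_pos"][2]-110
    Q=Q[abs(Q[:,2]-zt-4)<12]
    for _ in range(8):
        A=np.linalg.lstsq(np.c_[Q[:,:2],np.ones(len(Q))],Q[:,2],rcond=None)[0]
        r=Q[:,2]-np.c_[Q[:,:2],np.ones(len(Q))]@A; Q=Q[abs(r)<max(1.5,2*r.std())]
    print("floor n",len(Q),"slopes deg",np.degrees(A[:2]).round(2),"z mid",Q.mean(0).round(1))
    return f,P,c
E
python3 - <<'E'
from h import *
f,P,c=trayplane(); save("w2.png",f)
o=bot.get_obs(); print(o["tcp_pos"],o["ft_force"],o["torque"],o["grip_width"])
E
```

```text
floor n 14162 slopes deg [ 0.19 -0.1 ] z mid [599.8  -3.7  53.6]
[679.31764564 -33.06968129 159.6085293 ] [ 0.70268951  0.27354736 -3.25522005] [ 0.02055308 -0.32947856  0.00943864] 13.513634899702874
```

View pics/w2.png

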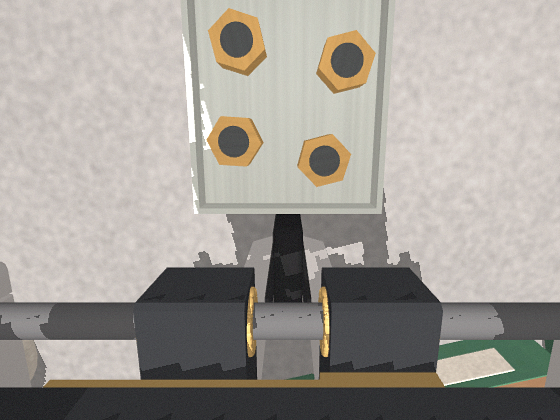

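The four nuts lie on the level tray at about (237,40), (347,60), (233,141) and (324,160), and the handle is pinched squarely. Next I measure the rim accurately.

Run:
```python
from h import *
for n,s in(("top",(slice(250,335),slice(75,180))),("side",(slice(270,380),slice(310,395)))):
    f,P,c=cam(n); Q=P[s].reshape(-1,3); Q=Q[Q[:,2]>125]
    for lo in(131,133):
        q=Q[Q[:,2]>lo]; r=cv2.minAreaRect(q[:,:2].astype(np.float32)); print(n,lo,len(q),np.round(r[0],1),np.round(r[1],1),round(r[2],2),np.percentile(q[:,2],[50,90,97]).round(1))
    # +x wall
    q=Q[(Q[:,2]>132)&(abs(Q[:,1]-270)<45)&(Q[:,0]>420)]; print(" +x wall",len(q),q.mean(0).round(1),np.percentile(q[:,0],[3,97]).round(1),"slope deg",np.degrees(np.polyfit(q[:,1],q[:,0],1)[0]).round(2))
    q=Q[(Q[:,2]>132)&(abs(Q[:,1]-270)<45)&(Q[:,0]<350)]; print(" -x wall",len(q),q.mean(0).round(1) if len(q) else 0)
    # bench near bin
    if n=="top": print("bench",np.nanmedian(P[290:330,190:205,2]))
    else: print("bench",np.nanmedian(P[300:340,270:300,2]))
```

```text
top 131 560 [387.8 270.2] [141.6 119.2] 88.25 [135.2 137.9 139.2]
top 133 473 [387.8 269.7] [140.6 119.1] 88.32 [135.7 138.2 139.5]
 +x wall 88 [445.  271.7 135.4] [442.2 447.8] slope deg 1.83
 -x wall 89 [330.1 269.3 135.6]
bench 539.3597016624644
side 131 542 [384.8 272.5] [141.5 119.7] 88.35 [135.2 137.2 138.1]
side 133 467 [384.8 272.5] [141.5 119.7] 88.35 [135.5 137.3 138.2]
 +x wall 76 [442.4 271.8 135.5] [439.7 445.5] slope deg 3.03
 -x wall 85 [327.9 273.3 135.4]
bench -1.3718475284285887
```

>>> apply_moves([
  [0, 0, 0.2, 0, 0, 0, -1],
  [0, 0, 0.4, 0, 0, 0, -1],
  [0, 0, 0.6, 0, 0, 0, -1],
  [0, 0, 0.8, 0, 0, 0, -1],
  [0, 0, 0.8, 0, 0, 0, -1],
  [0, 0, 0.8, 0, 0, 0, -1],
  [0, 0, 0.6, 0, 0, 0, -1],
  [0, 0, 0.4, 0, 0, 0, -1],
  [0, 0, 0.2, 0, 0, 0, -1],
  [0, 0, 0, 0, 0, 0, -1],
])

```text
clock: 6.08
tcp_pos: [680.0, -33.2, 282.2]
ee_rot: [0.002, 0.125, 0.992, 0.0]
ft_force: [0.2, -1.0, -3.4]
grip_width: 13.8
grasp_force: 60.0
```

>>> apply_moves([
  [-0.06, 0.2, 0, 0, 0, 0.05, -1],
  [-0.13, 0.4, 0, 0, 0, 0.1, -1],
  [-0.19, 0.6, 0, 0, 0, 0.1, -1],
  [-0.25, 0.79, 0, 0, 0, 0.1, -1],
  [-0.25, 0.79, 0, 0, 0, 0.1, -1],
  [-0.25, 0.79, 0, 0, 0, 0.1, -1],
  [-0.25, 0.79, 0, 0, 0, 0.15, -1],
  [-0.25, 0.79, 0, 0, 0, 0.15, -1],
  [-0.25, 0.79, 0, 0, 0, 0.15, -1],
  [-0.25, 0.79, 0, 0, 0, 0.15, -1],
  [-0.25, 0.79, 0, 0, 0, 0.15, -1],
  [-0.25, 0.79, 0, 0, 0, 0.1, -1],
])

```text
clock: 7.08
tcp_pos: [612.2, 177.1, 279.2]
ee_rot: [-0.001, 0.04, 0.999, 0.0]
ft_force: [-0.1, 0.0, -3.4]
grip_width: 13.7
grasp_force: 60.0
```

>>> apply_moves([
  [-0.25, 0.79, 0, 0, 0, 0.1, -1],
  [-0.25, 0.79, 0, 0, 0, 0.1, -1],
  [-0.25, 0.79, 0, 0, 0, 0.1, -1],
  [-0.2, 0.6, 0, 0, 0, 0.1, -1],
  [-0.13, 0.4, 0, 0, 0, 0.1, -1],
  [-0.08, 0.2, 0, 0, 0, 0, -1],
  [0, 0.05, 0, 0, 0, 0, -1],
  [0, 0, 0, 0, 0, 0, -1],
  [0, 0, 0, 0, 0, 0, -1],
  [0, 0, 0, 0, 0, 0, -1],
])

```text
clock: 7.92
tcp_pos: [585.3, 264.1, 280.2]
ee_rot: [0.0, 0.012, 1.0, -0.0]
ft_force: [0.4, 0.1, -3.2]
grip_width: 13.9
grasp_force: 60.0
```

Run:
```python
from h import *
f,P,c=trayplane()
f2,P2,c2=cam("side"); f3,_,_=cam("top")
save("c3.png",np.vstack([np.hstack([f2[200:410,250:450],f3[180:390,40:320]])]))
from scipy.spatial.transform import Rotation as R
o=bot.get_obs(); q=o["ee_rot"]; M=R.from_quat(q[[1,2,3,0]]).as_matrix()
print(o["clock"],o["tcp_pos"].round(1),np.degrees(np.arctan2(M[1,1],M[0,1])),o["ft_force"],o["torque"],o["joints"].round(2))
# tray floor edge (lip) from side/top : points at tray height
for n in("top","side"):
    f,P,c=cam(n); hsv=cv2.cvtColor(f,cv2.COLOR_RGB2HSV)
    m=(P[...,2]>165)&(P[...,2]<195)&(hsv[...,1]<60)&(hsv[...,2]>90)&(P[...,0]>400)&(P[...,0]<570)&(abs(P[...,1]-270)<70)
    Q=P[m]; print(n,len(Q),"x",np.percentile(Q[:,0],[0.5,1,2,99]).round(1),"y",np.percentile(Q[:,1],[1,99]).round(1), np.median(Q[:,2]))
```

```text
floor n 14192 slopes deg [ 0.17 -0.09] z mid [501.2 274.8 173.7]
8.0667 [585.2 264.4 280.2] 88.62088124644193 [-0.01833713  1.41793481 -4.05696404] [ 0.07555631 -0.32741047 -0.01657302] [ 0.34  0.3   1.17 -0.    1.68 -1.21]
top 663 x [438.2 438.9 439.9 561.5] y [216.1 313.8] 173.4291358922187
side 2164 x [435.5 436.1 437.2 558.4] y [219.8 320.1] 173.3786637080268
```

View pics/c3.png

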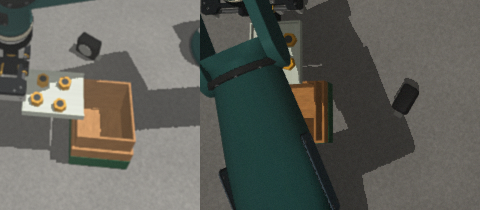

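The side crop shows the lip at about (82,118) just over the bin's +x wall, with the nuts aboard. I'll descend to just above the rim and then probe by torque.

>>> apply_moves([
  [-0.04, 0.05, -0.1, 0, 0, 0, -1],
  [-0.04, 0.05, -0.2, 0, 0, 0, -1],
  [0, 0, -0.3, 0, 0, 0, -1],
  [0, 0, -0.3, 0, 0, 0, -1],
  [0, 0, -0.15, 0, 0, 0, -1],
  [0, 0, -0.08, 0, 0, 0, -1],
  [0, 0, 0, 0, 0, 0, -1],
  [0, 0, 0, 0, 0, 0, -1],
])

```text
clock: 8.83
tcp_pos: [582.8, 267.7, 251.8]
ee_rot: [-0.0, 0.011, 1.0, 0.0]
ft_force: [0.0, -0.7, -2.0]
grip_width: 14.0
grasp_force: 60.0
```

```bash
cat > t.py <<'E'
from h import *
for _ in range(3):
    o=bot.get_obs(); print(round(o["clock"],2),o["tcp_pos"].round(1),o["ft_force"].round(2),o["torque"].round(3)); cam("top")
E
python3 t.py
```

```text
8.83 [582.8 267.7 251.8] [ 0.01 -0.71 -2.03] [ 0.064 -0.32   0.032]
8.88 [583.  267.7 252.2] [ 0.38 -0.49 -2.45] [ 0.048 -0.304  0.036]
8.93 [583.  267.7 252.5] [-0.99  0.3  -3.3 ] [ 0.03  -0.383  0.016]
```

>>> apply_moves([
  [0, 0, -0.04, 0, 0, 0, -1],
  [0, 0, 0, 0, 0, 0, -1],
  [0, 0, 0, 0, 0, 0, -1],
])

```text
clock: 9.23
tcp_pos: [582.9, 267.6, 251.1]
ee_rot: [0.0, 0.011, 1.0, 0.0]
ft_force: [0.1, 0.2, -3.2]
grip_width: 13.5
grasp_force: 60.0
```

```bash
python3 t.py
```

```text
9.23 [582.9 267.6 251.1] [ 0.13  0.21 -3.21] [ 0.069 -0.323 -0.013]
9.28 [582.9 267.7 251.1] [-0.74  0.04 -2.23] [ 0.091 -0.382  0.002]
9.33 [582.9 267.7 251. ] [-0.23 -0.34 -3.43] [ 0.064 -0.344  0.001]
```

>>> apply_moves([
  [0, 0, -0.04, 0, 0, 0, -1],
  [0, 0, -0.04, 0, 0, 0, -1],
  [0, 0, 0, 0, 0, 0, -1],
  [0, 0, 0, 0, 0, 0, -1],
])

```text
clock: 9.72
tcp_pos: [582.8, 267.6, 248.7]
ee_rot: [-0.0, 0.011, 1.0, -0.0]
ft_force: [-0.0, -0.1, -3.6]
grip_width: 14.0
grasp_force: 60.0
```

```bash
python3 t.py
```

```text
9.72 [582.8 267.6 248.7] [-0.02 -0.07 -3.61] [ 0.024 -0.337  0.018]
9.77 [582.8 267.6 248.8] [-0.39  0.66 -3.45] [ 0.053 -0.358  0.016]
9.82 [582.9 267.7 248.9] [ 0.44  0.06 -3.41] [ 0.047 -0.37   0.023]
```

>>> apply_moves([
  [0, 0, -0.02, 0, 0, 0, -1],
  [0, 0, -0.02, 0, 0, 0, -1],
  [0, 0, 0, 0, 0, 0, -1],
  [0, 0, 0, 0, 0, 0, -1],
])

```text
clock: 10.2
tcp_pos: [582.8, 267.6, 247.9]
ee_rot: [-0.0, 0.011, 1.0, 0.0]
ft_force: [0.1, 0.1, -3.4]
grip_width: 13.5
grasp_force: 60.0
```

```bash
python3 t.py
```

```text
10.2 [582.8 267.6 247.9] [ 0.13  0.09 -3.4 ] [ 0.072 -0.332 -0.008]
10.25 [582.8 267.7 247.9] [-0.72  0.88 -3.69] [ 0.101 -0.338  0.027]
10.3 [582.9 267.6 248. ] [ 0.36  0.29 -3.02] [ 0.082 -0.31  -0.028]
```

Underside is at about 137.7. I'll step 0.5 mm at a time.

>>> apply_moves([
  [0, 0, -0.02, 0, 0, 0, -1],
  [0, 0, 0, 0, 0, 0, -1],
  [0, 0, 0, 0, 0, 0, -1],
])

```text
clock: 10.6
tcp_pos: [582.8, 267.6, 247.4]
ee_rot: [-0.0, 0.011, 1.0, 0.0]
ft_force: [-0.1, -0.4, -3.6]
grip_width: 13.6
grasp_force: 60.0
```

```bash
python3 t.py
```

```text
10.6 [582.8 267.6 247.4] [-0.1  -0.39 -3.62] [ 0.078 -0.33  -0.008]
10.65 [582.8 267.6 247.4] [ 0.23  0.52 -3.27] [ 0.101 -0.331  0.027]
10.7 [582.9 267.6 247.4] [ 0.21  0.23 -2.9 ] [ 0.066 -0.33   0.009]
```

>>> apply_moves([
  [0, 0, -0.02, 0, 0, 0, -1],
  [0, 0, 0, 0, 0, 0, -1],
  [0, 0, 0, 0, 0, 0, -1],
])

```text
clock: 11.0
tcp_pos: [582.9, 267.7, 247.0]
ee_rot: [0.0, 0.011, 1.0, 0.0]
ft_force: [0.3, 0.5, -3.0]
grip_width: 13.7
grasp_force: 60.0
```

```bash
python3 t.py
```

```text
11.0 [582.9 267.7 247. ] [ 0.29  0.51 -2.98] [ 0.065 -0.321  0.023]
11.05 [582.9 267.6 247. ] [ 1.08 -0.63 -1.95] [ 0.04  -0.315  0.026]
11.1 [582.9 267.7 247. ] [ 0.72 -0.48 -3.82] [ 0.097 -0.342 -0.016]
```

>>> apply_moves([
  [0, 0, -0.02, 0, 0, 0, -1],
  [0, 0, 0, 0, 0, 0, -1],
  [0, 0, 0, 0, 0, 0, -1],
])

```text
clock: 11.4
tcp_pos: [582.9, 267.6, 246.8]
ee_rot: [0.0, 0.011, 1.0, 0.0]
ft_force: [-0.0, 0.1, -2.2]
grip_width: 13.6
grasp_force: 60.0
```

```bash
python3 t.py
```

```text
11.4 [582.9 267.6 246.8] [-0.01  0.08 -2.24] [-0.    -0.172  0.023]
11.45 [582.9 267.6 246.8] [ 0.43 -0.9  -2.13] [ 0.064 -0.16  -0.061]
11.5 [582.9 267.7 246.8] [ 1.41  0.67 -1.74] [ 0.011 -0.144 -0.029]
```

>>> apply_moves([
  [0, 0, -0.02, 0, 0, 0, -1],
  [0, 0, 0, 0, 0, 0, -1],
  [0, 0, 0, 0, 0, 0, -1],
])

```text
clock: 11.8
tcp_pos: [583.0, 267.7, 246.5]
ee_rot: [0.0, 0.011, 1.0, 0.0]
ft_force: [0.9, -0.1, 1.5]
grip_width: 13.8
grasp_force: 60.0
```

```bash
python3 t.py
```

```text
11.8 [583.  267.7 246.5] [ 0.86 -0.11  1.54] [-0.013  0.099  0.042]
11.85 [583.  267.7 246.5] [0.09 0.4  1.1 ] [-0.023  0.07  -0.011]
11.9 [583.  267.7 246.5] [ 1.66 -0.42  0.48] [-0.032  0.159 -0.05 ]
```

>>> apply_moves([
  [0, 0, 0.012, 0, 0, 0, -1],
  [0, 0, 0, 0, 0, 0, -1],
  [0, 0, 0, 0, 0, 0, -1],
])

```text
clock: 12.2
tcp_pos: [583.0, 267.7, 246.5]
ee_rot: [0.0, 0.011, 1.0, 0.0]
ft_force: [2.1, -0.1, 1.1]
grip_width: 13.2
grasp_force: 60.0
```

```bash
python3 t.py
python3 - <<'E'
import numpy as np
t=np.arange(0,17)*.06; r=lambda px:np.c_[141.5*np.cos(t)-110.2*np.sin(t),141.5*np.sin(t)+110.2*np.cos(t)]
d=np.diff(r(0),axis=0)/25
for i in range(16): print(i+1,round(np.degrees(t[i+1]),1),d[i].round(3),"y",round(-.024*d[i,0],3))
E
```

```text
12.2 [583.  267.7 246.5] [ 2.11 -0.11  1.07] [0.062 0.034 0.015]
12.25 [583.  267.7 246.5] [ 2.09 -0.43  1.66] [0.029 0.079 0.008]
12.3 [583.  267.7 246.5] [1.88 0.11 1.47] [0.053 0.092 0.05 ]
1 3.4 [-0.275  0.331] y 0.007
2 6.9 [-0.294  0.314] y 0.007
3 10.3 [-0.312  0.296] y 0.007
4 13.8 [-0.329  0.277] y 0.008
5 17.2 [-0.345  0.257] y 0.008
6 20.6 [-0.36   0.236] y 0.009
7 24.1 [-0.374  0.214] y 0.009
8 27.5 [-0.386  0.191] y 0.009
9 30.9 [-0.397  0.167] y 0.01
10 34.4 [-0.406  0.143] y 0.01
11 37.8 [-0.414  0.119] y 0.01
12 41.3 [-0.42   0.094] y 0.01
13 44.7 [-0.425  0.068] y 0.01
14 48.1 [-0.428  0.043] y 0.01
15 51.6 [-0.43   0.017] y 0.01
16 55.0 [-0.43  -0.009] y 0.01
```

>>> apply_moves([
  [0, 0, 0.012, 0, 0, 0, -1],
  [0, 0, 0, 0, 0, 0, -1],
  [0, 0, 0, 0, 0, 0, -1],
  [0, 0, 0, 0, 0, 0, -1],
])

```text
clock: 12.68
tcp_pos: [583.0, 267.6, 246.6]
ee_rot: [0.0, 0.011, 1.0, 0.0]
ft_force: [2.7, 0.4, 0.9]
grip_width: 13.6
grasp_force: 60.0
```

```bash
python3 t.py
```

```text
12.68 [583.  267.6 246.6] [2.73 0.41 0.95] [ 0.041 -0.178  0.054]
12.73 [583.  267.7 246.6] [ 2.31 -0.3   1.38] [ 0.043 -0.193  0.047]
12.78 [583.  267.7 246.5] [ 1.9  -0.21  1.47] [ 0.043 -0.17   0.003]
```

>>> apply_moves([
  [0, 0, 0.012, 0, 0, 0, -1],
  [0, 0, 0, 0, 0, 0, -1],
  [0, 0, 0, 0, 0, 0, -1],
])

```text
clock: 13.08
tcp_pos: [582.9, 267.6, 246.7]
ee_rot: [0.0, 0.011, 1.0, 0.0]
ft_force: [2.5, -0.3, 0.1]
grip_width: 13.7
grasp_force: 60.0
```

```bash
python3 t.py;python3 - <<'E'
from h import *
trayplane()
E
```

```text
13.08 [582.9 267.6 246.7] [ 2.45 -0.35  0.07] [ 0.113 -0.342 -0.087]
13.13 [582.9 267.7 246.7] [ 1.35 -0.29  0.33] [ 0.054 -0.338  0.036]
13.18 [582.9 267.6 246.7] [1.49 0.1  0.13] [ 0.067 -0.332  0.069]
floor n 14195 slopes deg [ 0.04 -0.05] z mid [498.8 278.1 140.4]
```

>>> apply_moves([
  [-0.13, 0.003, 0.18, -0.006, -0.25, 0, -1],
  [-0.14, 0.003, 0.165, -0.006, -0.25, 0, -1],
  [0, 0, 0, 0, 0, 0, -1],
  [0, 0, 0, 0, 0, 0, -1],
])

```text
clock: 13.62
tcp_pos: [575.3, 267.8, 254.8]
ee_rot: [0.029, 0.011, 1.0, -0.001]
ft_force: [0.1, 1.1, -2.3]
grip_width: 13.3
grasp_force: 60.0
```

```bash
python3 t.py
```

```text
13.62 [575.3 267.8 254.8] [ 0.11  1.12 -2.35] [ 0.097 -0.206 -0.04 ]
13.67 [575.4 267.8 254.5] [-0.07  0.08 -1.52] [ 0.133  0.068 -0.055]
13.72 [575.5 267.8 254.5] [-1.46  1.24 -1.43] [0.107 0.209 0.031]
```

>>> apply_moves([
  [-0.145, 0.003, 0.16, -0.006, -0.25, 0, -1],
  [-0.15, 0.003, 0.155, -0.006, -0.25, 0, -1],
  [-0.155, 0.003, 0.15, -0.006, -0.25, 0, -1],
  [-0.157, 0.004, 0.146, -0.006, -0.25, 0, -1],
  [0, 0, 0, 0, 0, 0, -1],
  [0, 0, 0, 0, 0, 0, -1],
])

```text
clock: 14.27
tcp_pos: [560.7, 268.1, 270.3]
ee_rot: [0.089, 0.011, 0.996, -0.001]
ft_force: [-0.5, -0.2, -2.3]
grip_width: 13.7
grasp_force: 60.0
```

```bash
python3 t.py
```

```text
14.27 [560.7 268.1 270.3] [-0.54 -0.17 -2.32] [ 0.091 -0.073  0.032]
14.32 [560.9 268.  270. ] [-0.95 -0.55 -1.11] [0.054 0.177 0.001]
14.37 [561. 268. 270.] [-0.52 -0.47 -1.53] [0.117 0.109 0.013]
```

>>> apply_moves([
  [-0.162, 0.004, 0.146, -0.006, -0.25, 0, -1],
  [-0.167, 0.004, 0.139, -0.006, -0.25, 0, -1],
  [-0.17, 0.004, 0.131, -0.006, -0.25, 0, -1],
  [-0.175, 0.004, 0.126, -0.006, -0.25, 0, -1],
  [-0.178, 0.004, 0.121, -0.006, -0.25, 0, -1],
  [-0.182, 0.004, 0.115, -0.006, -0.25, 0, -1],
  [0, 0, 0, 0, 0, 0, -1],
  [0, 0, 0, 0, 0, 0, -1],
])

```text
clock: 15.08
tcp_pos: [535.0, 268.7, 289.8]
ee_rot: [0.178, 0.011, 0.984, -0.002]
ft_force: [-0.7, 0.0, -3.6]
grip_width: 13.7
grasp_force: 60.0
```

```bash
python3 t.py
python3 - <<'E'
from h import *
f,P,c=cam("wrist"); f2,_,_=cam("side"); save("c4.png",np.hstack([cv2.resize(f,(400,300)),cv2.resize(f2[220:370,250:450],(400,300))]))
E
```

```text
15.08 [535.  268.7 289.8] [-0.65  0.03 -3.65] [ 0.074  0.039 -0.011]
15.13 [535.3 268.6 289.6] [ 0.24  0.09 -3.99] [0.11  0.108 0.007]
15.18 [535.4 268.6 289.6] [ 0.1   0.3  -3.52] [ 0.012  0.163 -0.022]
```

View pics/c4.png

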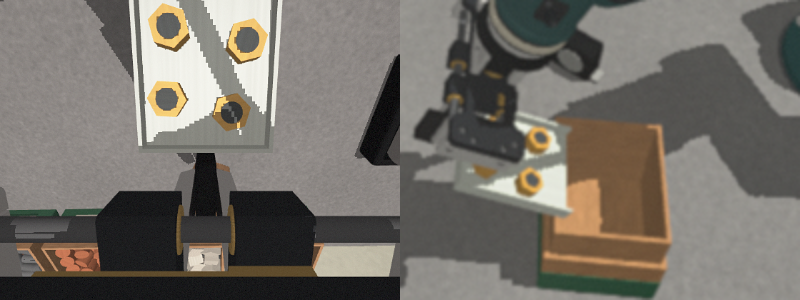

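At 20.6° all four nuts are still in place and the lip sits at the +x rim (side crop, about (568,170)). Tipping further.

>>> apply_moves([
  [-0.185, 0.004, 0.1, -0.006, -0.25, 0, -1],
  [-0.189, 0.004, 0.104, -0.006, -0.25, 0, -1],
  [-0.192, 0.004, 0.098, -0.006, -0.25, 0, -1],
  [-0.195, 0.004, 0.093, -0.006, -0.25, 0, -1],
  [0, 0, 0, 0, 0, 0, -1],
  [0, 0, 0, 0, 0, 0, -1],
  [0, 0, 0, 0, 0, 0, -1],
])

```text
clock: 15.92
tcp_pos: [516.0, 269.1, 299.9]
ee_rot: [0.238, 0.011, 0.971, -0.003]
ft_force: [0.4, 1.1, -3.4]
grip_width: 13.8
grasp_force: 60.0
```

```bash
python3 t.py
cat > n.py <<'E'
from h import *
f,P,c=cam("wrist"); h=cv2.cvtColor(f,cv2.COLOR_RGB2HSV); m=np.zeros(f.shape[:2],np.uint8); s=(slice(0,210),slice(150,420))
m[s]=(h[s][...,0]>12)&(h[s][...,0]<28)&(h[s][...,1]>90)&(h[s][...,2]>60)
n,l,st,ce=cv2.connectedComponentsWithStats(m)
print([(ce[i].round().tolist(),int(st[i,4]),np.nanmedian(P[l==i],0).round().tolist()) for i in range(1,n) if st[i,4]>150])
E
python3 n.py
```

```text
15.92 [516.  269.1 299.9] [ 0.45  1.06 -3.38] [0.08  0.158 0.034]
15.97 [516.2 269.1 299.9] [-0.14  0.21 -3.92] [ 0.075  0.227 -0.035]
16.02 [516.3 269.1 299.9] [-0.31 -0.6  -4.48] [ 0.078  0.236 -0.03 ]
[([237.0, 33.0], 1859, [461.0, 248.0, 167.0]), ([344.0, 51.0], 1790, [468.0, 297.0, 171.0]), ([234.0, 132.0], 1380, [499.0, 244.0, 189.0]), ([323.0, 150.0], 1270, [508.0, 288.0, 193.0])]
```

>>> apply_moves([
  [0, 0, -0.02, 0, 0, 0, -1],
  [0, 0, 0, 0, 0, 0, -1],
  [0, 0, 0, 0, 0, 0, -1],
])

```text
clock: 16.37
tcp_pos: [516.2, 269.1, 299.8]
ee_rot: [0.238, 0.011, 0.971, -0.003]
ft_force: [-0.1, 0.8, -2.0]
grip_width: 13.6
grasp_force: 60.0
```

```bash
python3 t.py
```

```text
16.37 [516.2 269.1 299.8] [-0.12  0.8  -1.96] [ 0.065  0.27  -0.024]
16.42 [516.2 269.1 299.7] [ 0.08 -0.34 -2.19] [0.044 0.236 0.01 ]
16.47 [516.2 269.1 299.8] [-0.1   0.68 -2.25] [ 0.06   0.288 -0.018]
```

>>> apply_moves([
  [-0.197, 0.004, 0.08, -0.006, -0.25, 0, -1],
  [-0.2, 0.004, 0.075, -0.006, -0.25, 0, -1],
  [0, 0, 0, 0, 0, 0, -1],
  [0, 0, 0, 0, 0, 0, -1],
  [0, 0, 0, 0, 0, 0, -1],
])

```text
clock: 16.93
tcp_pos: [505.5, 269.4, 303.1]
ee_rot: [0.266, 0.011, 0.964, -0.003]
ft_force: [-1.6, 0.2, -1.6]
grip_width: 13.7
grasp_force: 60.0
```

```bash
python3 t.py; python3 n.py
```

```text
16.93 [505.5 269.4 303.1] [-1.57  0.17 -1.61] [ 0.047  0.643 -0.027]
16.98 [505.7 269.3 303.1] [-1.68  0.03 -2.09] [ 0.087  0.64  -0.027]
17.03 [505.7 269.4 303.1] [-1.77  0.07 -1.61] [ 0.078  0.759 -0.011]
[([237.0, 28.0], 1508, [456.0, 249.0, 166.0]), ([344.0, 37.0], 1895, [460.0, 297.0, 168.0]), ([234.0, 119.0], 1418, [490.0, 245.0, 188.0]), ([324.0, 135.0], 1298, [498.0, 288.0, 193.0])]
```

>>> apply_moves([
  [-0.203, 0.004, 0.084, -0.006, -0.25, 0, -1],
  [-0.203, 0.004, 0.076, -0.006, -0.25, 0, -1],
  [0, 0, 0, 0, 0, 0, -1],
  [0, 0, 0, 0, 0, 0, -1],
  [0, 0, 0, 0, 0, 0, -1],
  [0, 0, 0, 0, 0, 0, -1],
])

```text
clock: 17.63
tcp_pos: [496.1, 269.5, 307.4]
ee_rot: [0.296, 0.011, 0.955, -0.004]
ft_force: [-1.3, 0.1, -2.7]
grip_width: 13.8
grasp_force: 60.0
```

```bash
python3 t.py; python3 n.py
```

```text
17.63 [496.1 269.5 307.4] [-1.28  0.1  -2.71] [ 0.137  0.502 -0.044]
17.68 [496.2 269.5 307.5] [-0.74 -0.07 -1.89] [ 0.056  0.517 -0.066]
17.73 [496.3 269.5 307.6] [-0.01 -0.36 -3.04] [ 0.059  0.515 -0.028]
[([234.0, 15.0], 1154, [450.0, 247.0, 164.0]), ([324.0, 22.0], 1318, [453.0, 287.0, 166.0])]
```

>>> apply_moves([
  [-0.206, 0.004, 0.068, -0.006, -0.25, 0, -1],
  [0, 0, 0, 0, 0, 0, -1],
  [0, 0, 0, 0, 0, 0, -1],
  [0, 0, 0, 0, 0, 0, -1],
  [0, 0, 0, 0, 0, 0, -1],
  [0, 0, 0, 0, 0, 0, -1],
])

```text
clock: 18.33
tcp_pos: [491.1, 269.6, 309.3]
ee_rot: [0.31, 0.011, 0.951, -0.004]
ft_force: [0.3, 0.5, -1.7]
grip_width: 13.1
grasp_force: 60.0
```

```bash
python3 t.py; python3 n.py
python3 - <<'E'
from h import *
f,P,c=cam("wrist"); f2,_,_=cam("side"); save("c5.png",np.hstack([cv2.resize(f,(400,300)),cv2.resize(f2[220:370,250:450],(400,300))]))
E
```

```text
18.33 [491.1 269.6 309.3] [ 0.3   0.52 -1.73] [0.045 0.279 0.04 ]
18.38 [491.1 269.6 309.3] [-0.25  0.09 -2.32] [0.047 0.26  0.02 ]
18.43 [491.1 269.6 309.3] [-0.68  0.13 -1.53] [ 0.046  0.284 -0.021]
[]
```

View pics/c5.png

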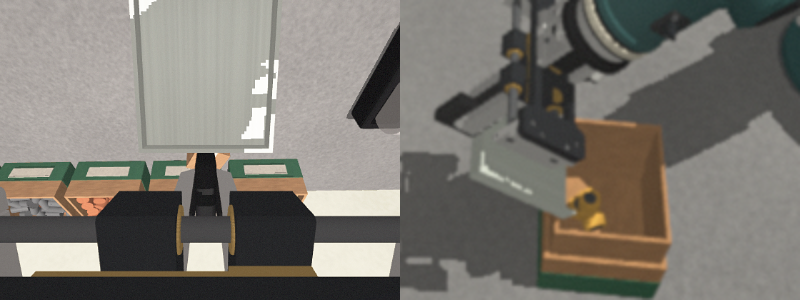

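The wrist view shows the tray empty, and the side view shows brass nuts in the bin at about (590,205). Fz is about −1.8 N, which matches the empty tray. I'll lift off, level the tray and carry it away.

>>> apply_moves([
  [0, 0, 0.2, 0, 0, 0, -1],
  [0, 0, 0.5, 0, 0, 0, -1],
  [0, 0, 0.8, 0, 0, 0, -1],
  [0, 0, 0.8, 0, 0, 0, -1],
  [0.2, 0, 0.5, 0.01, 0.45, 0, -1],
  [0.4, 0, 0.2, 0.02, 0.8, 0, -1],
  [0.6, 0, 0, 0.02, 0.8, 0, -1],
  [0.8, 0, 0, 0.02, 0.8, 0, -1],
  [0.8, 0, 0, 0.02, 0.8, 0, -1],
  [0.8, 0, 0, 0.02, 0.8, 0, -1],
  [0.8, -0.3, 0, 0.02, 0.8, 0, -1],
  [0.6, -0.6, 0, 0, 0, 0, -1],
])

```text
clock: 19.63
tcp_pos: [619.8, 247.4, 381.3]
ee_rot: [-0.002, 0.011, 1.0, 0.0]
ft_force: [0.6, 0.5, -3.3]
grip_width: 13.4
grasp_force: 60.0
```

>>> apply_moves([
  [0.4, -0.8, 0, 0, 0, 0, -1],
  [0.16, -0.9, -0.2, 0, 0, 0, -1],
  [0, -0.9, -0.5, 0, 0, 0, -1],
  [0, -0.9, -0.8, 0, 0, 0, -1],
  [0, -0.9, -0.8, 0, 0, 0, -1],
  [0, -0.9, -0.8, 0, 0, 0, -1],
  [0, -0.8, -0.8, 0, 0, 0, -1],
  [0, -0.6, -0.6, 0, 0, 0, -1],
  [0, -0.5, -0.3, 0, 0, 0, -1],
  [0, -0.28, 0, 0, 0, 0, -1],
  [0, 0, 0, 0, 0, 0, -1],
  [0, 0, 0, 0, 0, 0, -1],
])

```text
clock: 20.63
tcp_pos: [630.6, 60.3, 266.3]
ee_rot: [0.002, 0.011, 1.0, 0.001]
ft_force: [0.2, 0.2, -1.9]
grip_width: 13.9
grasp_force: 60.0
```

```bash
python3 t.py
python3 - <<'E'
from h import *
from scipy.spatial.transform import Rotation as R
trayplane()
o=bot.get_obs(); q=o["ee_rot"]; M=R.from_quat(q[[1,2,3,0]]).as_matrix(); print(M.round(4))
f,P,c=cam("side"); f2,P2,_=cam("top"); save("c6.png",np.hstack([cv2.resize(f[220:400,250:450],(400,360)),cv2.resize(f2[240:340,60:190],(390,360))]))
E
```

```text
20.63 [630.6  60.3 266.3] [ 0.2   0.18 -1.87] [-0.009 -0.198  0.012]
20.68 [630.6  60.8 266.4] [-0.16  0.69 -2.17] [ 0.026 -0.249 -0.017]
20.73 [630.5  61.  266.2] [-0.6  -0.37 -1.63] [ 0.076 -0.237 -0.009]
floor n 21477 slopes deg [ 0.33 -0.03] z mid [546.   70.  159.3]
[[-9.998e-01  2.160e-02  2.500e-03]
 [ 2.160e-02  9.998e-01  8.000e-04]
 [-2.400e-03  9.000e-04 -1.000e+00]]
```

View pics/c6.png

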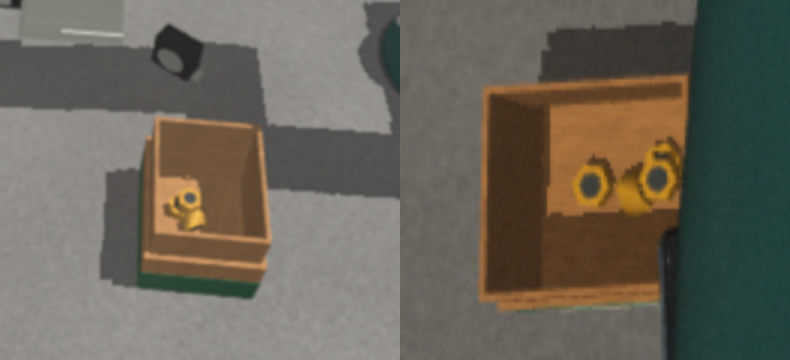

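All four nuts show in the bin in the top crop, at about (592,184), (633,193), (657,178) and (664,152). I'll lower the tray onto the clear bench.

>>> apply_moves([
  [0, 0, -0.3, 0, 0, 0, -1],
  [0, 0, -0.6, 0, 0, 0, -1],
  [0, 0, -0.9, 0, 0, 0, -1],
  [0, 0, -0.9, 0, 0, 0, -1],
  [0, 0, -0.9, 0, 0, 0, -1],
  [0, 0, -0.9, 0, 0, 0, -1],
  [0, 0, -0.7, 0, 0, 0, -1],
  [0, 0, -0.4, 0, 0, 0, -1],
  [0, 0, -0.25, 0, 0, 0, -1],
  [0, 0, -0.15, 0, 0, 0, -1],
  [0, 0, 0, 0, 0, 0, -1],
  [0, 0, 0, 0, 0, 0, -1],
])

```text
clock: 21.93
tcp_pos: [630.5, 60.2, 115.3]
ee_rot: [0.001, 0.011, 1.0, 0.0]
ft_force: [-0.4, 0.4, -1.7]
grip_width: 14.0
grasp_force: 60.0
```

>>> apply_moves([
  [0, 0, -0.04, 0, 0, 0, -1],
  [0, 0, -0.04, 0, 0, 0, -1],
  [0, 0, 0, 0, 0, 0, -1],
])

```text
clock: 22.18
tcp_pos: [630.1, 60.1, 112.9]
ee_rot: [0.001, 0.011, 1.0, 0.0]
ft_force: [0.5, 1.1, -2.7]
grip_width: 13.6
grasp_force: 60.0
```

```bash
python3 t.py
```

```text
22.18 [630.1  60.1 112.9] [ 0.47  1.08 -2.71] [ 0.078 -0.203  0.03 ]
22.23 [630.   60.1 112.7] [-0.82 -0.39 -2.48] [ 0.033 -0.257  0.03 ]
22.28 [630.   60.1 112.6] [ 0.03 -0.04 -2.13] [ 0.085 -0.224  0.015]
```

>>> apply_moves([
  [0, 0, -0.03, 0, 0, 0, -1],
  [0, 0, -0.02, 0, 0, 0, -1],
  [0, 0, 0, 0, 0, 0, -1],
  [0, 0, 0, 0, 0, 0, -1],
])

```text
clock: 22.67
tcp_pos: [629.8, 60.1, 110.8]
ee_rot: [-0.0, 0.011, 1.0, 0.0]
ft_force: [-1.1, 0.1, -2.6]
grip_width: 13.4
grasp_force: 60.0
```

```bash
python3 t.py
```

```text
22.67 [629.8  60.1 110.8] [-1.14  0.14 -2.64] [ 0.034 -0.233 -0.002]
22.72 [629.8  60.1 110.8] [-0.05  0.16 -1.6 ] [ 0.099 -0.253  0.003]
22.77 [629.8  60.1 110.9] [ 0.5  -0.36 -1.33] [ 0.047 -0.25   0.066]
```

>>> apply_moves([
  [0, 0, -0.025, 0, 0, 0, -1],
  [0, 0, 0, 0, 0, 0, -1],
  [0, 0, 0, 0, 0, 0, -1],
])

```text
clock: 23.07
tcp_pos: [629.8, 60.1, 110.3]
ee_rot: [0.0, 0.011, 1.0, 0.0]
ft_force: [-0.7, -0.1, -2.5]
grip_width: 13.3
grasp_force: 60.0
```

```bash
python3 t.py
```

```text
23.07 [629.8  60.1 110.3] [-0.66 -0.08 -2.46] [ 0.017 -0.274 -0.001]
23.12 [629.8  60.1 110.3] [ 0.38 -0.43 -2.45] [ 0.039 -0.286  0.001]
23.17 [629.8  60.1 110.3] [ 0.65 -0.77 -2.32] [ 0.043 -0.319  0.017]
```

>>> apply_moves([
  [0, 0, -0.016, 0, 0, 0, -1],
  [0, 0, 0, 0, 0, 0, -1],
  [0, 0, 0, 0, 0, 0, -1],
])

```text
clock: 23.47
tcp_pos: [629.9, 60.1, 110.1]
ee_rot: [0.0, 0.011, 1.0, 0.0]
ft_force: [-0.6, -0.1, 0.5]
grip_width: 13.7
grasp_force: 60.0
```

```bash
python3 t.py
```

```text
23.47 [629.9  60.1 110.1] [-0.59 -0.08  0.46] [ 0.007 -0.003  0.036]
23.52 [629.9  60.1 110.1] [ 0.27  0.05 -0.73] [ 0.02  -0.034  0.062]
23.57 [629.9  60.1 110.1] [-0.45  0.58 -0.85] [ 0.014 -0.101 -0.04 ]
```

Bench contact. Releasing and retreating.

>>> apply_moves([
  [0, 0, 0, 0, 0, 0, -0.6],
  [0, 0, 0, 0, 0, 0, -0.4],
  [0, 0, 0, 0, 0, 0, -0.2],
  [0, 0, 0, 0, 0, 0, 0],
  [0, 0, 0, 0, 0, 0, 0.2],
  [0, 0, 0, 0, 0, 0, 0.2],
  [0, 0, 0.3, 0, 0, 0, 0.2],
  [0, 0, 0.7, 0, 0, 0, 0.2],
  [0, 0, 1, 0, 0, 0, 0.2],
  [0, 0, 1, 0, 0, 0, 0.2],
  [0, 0, 1, 0, 0, 0, 0.2],
  [0, 0, 1, 0, 0, 0, 0.2],
])

```text
clock: 24.62
tcp_pos: [629.7, 60.1, 236.8]
ee_rot: [0.0, 0.011, 1.0, 0.0]
ft_force: [0.8, 0.3, -0.2]
grip_width: 56.4
grasp_force: 0.0
```

>>> apply_moves([
  [0, -0.8, 1, 0, 0, 0, 0.2],
  [0, -1, 1, 0, 0, 0, 0.2],
  [0, -1, 0.5, 0, 0, 0, 0.2],
  [0, -1, 0, 0, 0, 0, 0.2],
  [0, -1, 0, 0, 0, 0, 0.2],
  [0, -1, 0, 0, 0, 0, 0.2],
  [0, -1, 0, 0, 0, 0, 0.2],
  [0, -1, 0, 0, 0, 0, 0.2],
  [0, -1, 0, 0, 0, 0, 0.2],
  [0, -0.5, 0, 0, 0, 0, 0.2],
  [0, 0, 0, 0, 0, 0, 0.2],
  [0, 0, 0, 0, 0, 0, 0.2],
])

```text
clock: 25.62
tcp_pos: [629.8, -172.3, 297.5]
ee_rot: [0.0, 0.012, 1.0, 0.001]
ft_force: [-0.1, 0.9, -0.1]
grip_width: 56.3
grasp_force: 0.0
```

Run:
```python
from h import *
f2,_,_=cam("side"); f,P,c=cam("top"); save("end.png",np.hstack([f[:,50:450],f2[:,100:500]])); 
Q=P[250:335,75:180].reshape(-1,3); q=Q[(Q[:,2]>131)&(Q[:,2]<150)]; print(cv2.minAreaRect(q[:,:2].astype(np.float32)),bot.get_obs()["clock"])
```

```text
((387.61822509765625, 270.09429931640625), (140.5918426513672, 118.97858428955078), 88.22991943359375) 25.7167
```

View pics/end.png

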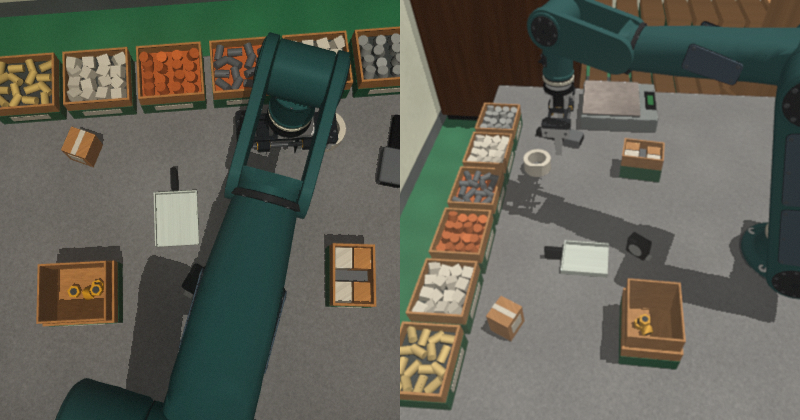

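The end picture shows the empty tray flat on the bench at about (177,218), the nuts in the bin at about (87,290), and the bin and the other things in their places. Handing in.

```bash
python3 -c "
from rig import bot
print(bot.finish_job())"
```

```text
the job is handed in; nothing more can be done
None
```

The four nuts slid into the wide bin with the lip kept at the rim, the empty tray is released flat on the bench, the bin measures within about 0.3 mm of where it stood, and the job was handed in at about 26 s of the 62 s (no verdict was returned).

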